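# Close the sticking lid of the vegetable keeper

## Task

Close the vegetable keeper: slide its wide wooden lid away from you until both ends are fully home against the back wall. The lid is a loose fit and jams askew when one end gets ahead, so work it along with short pushes on the two black knobs in turn, and do not force it when it sticks. Leave the striped mug, the coffee jar and the tin beside it where they stand.

Things in the scene. Friction and masses are not known exactly. Their poses are not given: they have to be found in the camera images.
- keeper: white box fixed to the worktop, 209 (x) x 321 (y) x 99 mm high. Origin: centre of its underside; +x: from front to back wall, the way the lid closes, within 0.18 rad of world x. The lid slides at height 76 mm in a channel 285 mm wide. Inner faces: front wall (84 mm high) x = -92.5, back wall (99 mm, the end stop) x = +92.5 mm. Rear half: two open bays of garlic and tomatoes, to be covered.
- bridge (a point): middle of the top (height 99 mm) of the fixed pale metal bridge, 90 mm wide (y) and 8 mm thick, that runs along the keeper's x over the middle of the lid, above the keeper's origin. Like the pale lips along both sides (same heights, inner edges 132.5 mm from the middle) it keeps the lid down. Axes as the keeper's.
- lid: loose wooden lid, about 0.6 kg, 80 (x, along its travel) x 280 (y) x 12 mm, in the channel, top at height 88 mm. Origin: centre of its underside; fully home at x = +52.5 mm in the keeper's frame, 65 to 85 mm from its start. Side play lets it turn about 0.08 rad either way (one knob 16 to 20 mm ahead); then it wedges: pushing the leading end is no use, pushing the lagging one frees it. May start askew.
- left_knob (a point): centre, half-way up, of the black upright round knob near the lid's left (+y) end: 28 mm across, 40 mm tall (heights 88 to 128 mm), fixed to the lid at x = +12, y = +112 mm of its middle. Axes as the lid's. Fully home it is at x = +64.5 mm in the keeper's frame.
- right_knob (a point): the same for the knob near the lid's right (-y) end, at x = +12, y = -112 mm of its middle: 28 mm across, heights 88 to 128 mm. Fully home at x = +64.5 mm in the keeper's frame.
- mug: white mug with green stripes, 84 x 120 x 91 mm, on the worktop behind to the right; origin at the centre of its underside. Not to be disturbed. (Right of the worktop a tall fridge takes up about x from 0.40 to 1.05 m, y below -0.42 m: mind it when swinging the arm.)
- coffee_jar: glass jar with dark brown lid, 80 mm across, 105 mm tall, on the worktop to the left of the keeper; origin at the centre of its underside. Not to be disturbed.
- tin: small food tin, 76 mm across, 58 mm tall, on the worktop to the left of the keeper; origin at the centre of its underside. Not to be disturbed.

How it is judged:
By the outcome, as a careful person would: the job done as asked, in the order asked, and still so for the second after the job is handed in, with the robot touching nothing.
It also fails if it takes over 72 s, if anything falls off the work surface, if the arm or the gripper's body presses on something with over 40 N, if the wrist force passes 120 N, or if a joint passes its speed limit or range.

## Robot

A 6-joint arm with a two-finger parallel gripper is mounted at the origin on a cart in front of the work surface, level with it; the furniture and walls round the work are solid. World frame = base frame: x ahead of the robot, y to its left, z up, the work surface at z = 0. Lengths are in m, angles in degrees, forces in N, time in s.
With the tool pointing down it reaches from about 0.375 to 0.9 m from the base axis. Payload 3.1 kg.
Tool frame: the origin (TCP) lies between the finger pads; the fingertips stand 22 mm ahead of it and the grasp point (between the pads) lies 3 mm ahead of it; z points along the fingers, y is the line along which they close (so a half turn about z gives the same grasp; the last joint's range is limited). The gripper opens to 87 mm and grips with 3 to 60 N. Pads are 19 mm wide; open, the fingers measure 117 mm over their backs; the gripper's body (75 mm by 190 mm) begins 51 mm behind the grasp point.
Start: joints at [-77.321, 30.224, 82.088, -0, 67.689, -10.227], TCP at [0.243, -0.576, 0.245] pointing down, gripper open.
Joint ranges: [-176.69, 176.69], [-43.24, 126.21], [12.49, 139.97], [-82, 262], [0, 151.66], [-163.58, 163.58]. Speed limits (degrees/s): [159.86, 159.86, 180, 180, 180, 180].

## Interface

Orientations are given as a 3x3 rotation matrix whose columns are the frame's x, y, z axes.
In Python, from rig import bot, capture, search_frame, outline_of, spot_point gives the robot as it stands.
- The arm moves only by the tool jog_arm, never from a script. Its argument "rows" is text: rows parted by semicolons, each of 7 numbers parted by spaces: the opening, from 0 (shut) to 1 (fully open), then the shift along the tool's x, y, z as a fraction of full scale, then the turn, a rotation vector about the tool's x, y, z as a fraction of full scale. A call has 1 to 20 rows; each row is the pose to reach, as a shift and turn from the pose commanded when the call began, along the tool's axes at that moment; what a row does not reach only later rows make up. Full scale, the value 1, is 0.5 m for a shift and pi/4 rad for a turn. A row lasts 1/12 s, in which the tool goes at most 41.7 mm and 7.16 degrees, less where a joint would pass 70% of its speed; a pose out of reach is approached as far as the arm can. A call with a number of a shift or a turn outside -1 to 1 is refused whole. A call with a gripper value outside its range is refused whole. The fingers move at their own pace and stop on an object; the grip force is fixed at half the most. Time passes only in rows, so rows that repeat a pose let the fingers close. It gives the time, the measured TCP pose, the force, the opening and the grip force at its end, in the units of the state.
- bot.read_state(): the state, without advancing time (a new reading comes with each control period).
- capture(name): name is "scene" or "top" or "wrist"; returns a dict with "pixels" (480x640x3 uint8, red, green, blue), "fx", "fy", "cx", "cy" (pixels), "R" (3x3) and "t" (3): a world point X has camera coordinates R X + t; the wrist camera has in their place "mount" (4x4, takes a point from camera to tool coordinates, whose origin is the TCP and whose axes are the flange's). Camera axes: x right, y down, z forward; pixel columns grow to the right and rows downward; lengths in m; the calibration is good to about 2 mm. A picture is of the moment at which its call begins: read the wrist's pose just before it. There is no depth.
- bot.hand_in(): hands the job in; it is judged then, once.
Trained networks look in a picture, given as the dict that the camera call returned (one of the last four; its "shot" number tells which), for a name from the list of things; names that differ only in an ending like _2 or _b are one class to them, and where a whole thing is asked for, a point or a joint stands for the part that bears it (a point fixed in the world has none). Each returns a list of dicts, best first, with "conf" (0 to 1); they miss things now and then, are a little off and sometimes report something else, mostly with a low value. They report only what shows in the picture. A call takes as long as a camera call.
- search_frame(label, picture): "point" ([x, y, z] in m, in world coordinates, good to about 4 mm: the middle of the surface that is visible of it).
- outline_of(label, picture): "region" (480x640 bool, what is visible of it).
- spot_point(label, picture): "point" ([x, y, z] in m, in world coordinates, good to about 4 mm: a listed point, or the origin of a listed thing).
The state is a dict: "time_s": time; "joint_positions": joint angles; "qvel": joint speeds; "tau": joint torques, N m; "position": TCP position; "tcp_rot": TCP orientation; "force": force on the tool from outside, world axes, zero at the start; "moment": the same for the moment, N m; "opening": opening from 0.0 (shut) to 1.0 (fully open); "grasp_force": force on a finger pad.
Only numpy, scipy, OpenCV 4.12 (cv2) and the standard library are available. Lean on these libraries where they do the work, as an engineer would, in place of code of your own. Each camera call takes 0.05 s, during which the arm holds its last target. There are 200 camera calls.

## Working session

There is one attempt and no reset: what is moved stays moved. The work goes in short steps, Python scripts to look and compute and a tool call to move; the robot and the scene stay as the last step left them, time stands still between calls to the robot, and variables do not carry over. Pictures are saved under pics/ and viewed, at most 10 in all, crops included, and the job is handed in when it is done.

Besides the shell and the picture viewer there is one more tool, called as a command line: name --argument value ..., lists and objects as JSON in quotes. jog_arm: Moves the arm, as the interface text tells. Its arguments: {"type":"object","properties":{"rows":{"type":"string"}},"required":["rows"]}

```bash
mkdir -p pics
cat > h.py <<'E'
from rig import bot,capture,search_frame,outline_of,spot_point
import numpy as np,cv2
def save(p,n): cv2.imwrite(f'pics/{n}.png',p['pixels'][:,:,::-1])
def pts(p,names):
    for n in names:
        print(n,[(np.round(d['point'],4).tolist(),round(d['conf'],2)) for d in spot_point(n,p)[:2]])
E
python3 - <<'E'
from h import *
s=bot.read_state();print(s['position'],s['tcp_rot'],s['opening'],s['time_s'])
N=['keeper','bridge','lid','left_knob','right_knob','mug','coffee_jar','tin']
for c in ['top','scene']:
    p=capture(c);save(p,c+'0');print(c);pts(p,N)
E
```

```text
[ 0.24314577 -0.57503795  0.24358781] [[ 9.21130001e-01  3.89254815e-01 -4.57904857e-04]
 [ 3.89254891e-01 -9.21127735e-01  2.07981651e-03]
 [ 3.87789729e-04 -2.09402309e-03 -9.99997732e-01]] 0.9996965733396794 0.0
top
keeper [([0.5696, 0.2101, 0.0002], 0.71)]
bridge [([0.5695, 0.2066, 0.0957], 0.58)]
lid []
left_knob [([0.5437, 0.3199, 0.1112], 0.66)]
right_knob [([0.5943, 0.0971, 0.1057], 0.6)]
mug [([0.7859, -0.1268, 0.0012], 0.94)]
coffee_jar [([0.4915, 0.4694, 0.0012], 0.59)]
tin [([0.6077, 0.4501, -0.0004], 0.97), ([0.783, -0.1266, 0.0031], 0.55)]
scene
keeper [([0.5693, 0.2094, -0.0053], 0.68)]
bridge [([0.5708, 0.2065, 0.0975], 0.75)]
lid [([0.5567, 0.2038, 0.0747], 0.89)]
left_knob [([0.5451, 0.3168, 0.1096], 0.69)]
right_knob [([0.5992, 0.0997, 0.106], 0.61)]
mug [([0.7869, -0.125, 0.0023], 0.78)]
coffee_jar [([0.4934, 0.4626, 0.0029], 0.9)]
tin []
```

View pics/top0.png

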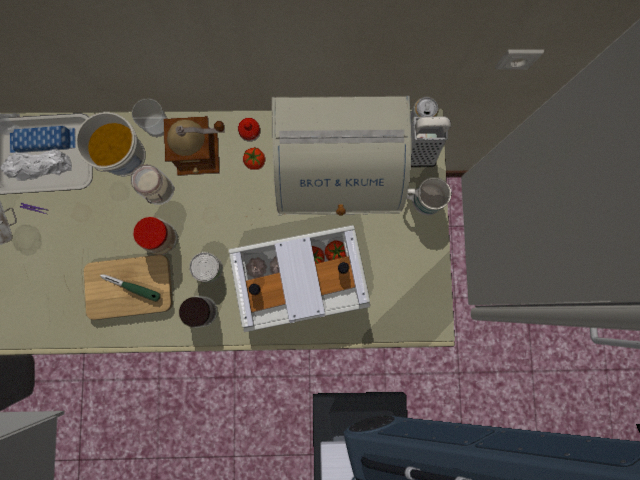

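View pics/scene0.png

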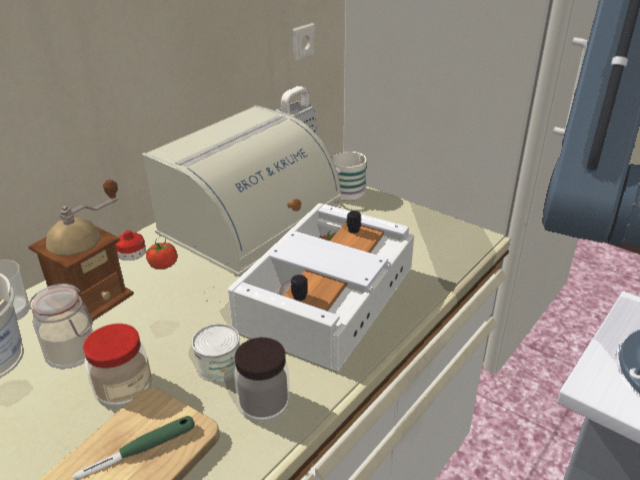

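```bash
cat >> h.py <<'E'
def ray(p,uv,z):
    uv=np.atleast_2d(uv).astype(float)
    d=np.c_[(uv[:,0]-p['cx'])/p['fx'],(uv[:,1]-p['cy'])/p['fy'],np.ones(len(uv))]@p['R']
    c=-p['R'].T@p['t']
    return c+d*((z-c[2])/d[:,2])[:,None]
E
python3 - <<'E'
from h import *
p=capture('top');print(-np.array(p['R']).T@p['t'])
m=outline_of('keeper',p)[0]['region']; 
uv=np.argwhere(m)[:,::-1];print(uv.min(0),uv.max(0),m.sum())
w=ray(p,uv,0.095)[:,:2]
print(cv2.minAreaRect((w*1000).astype(np.float32)))
g=p['pixels'].copy();cs,_=cv2.findContours(m.astype(np.uint8),0,1)
g[:]=g;cv2.drawContours(g,cs,-1,(255,0,0),1)
cv2.imwrite('pics/k.png',cv2.resize(g[205:345,215:385],None,fx=4.5,fy=4.2,interpolation=cv2.INTER_CUBIC)[:,:,::-1])
E
```

```text
[0.49330335 0.17784749 1.34594347]
[229 226] [369 331] 8489
((571.7313842773438, 207.13253784179688), (209.10543823242188, 321.3547668457031), 10.129630088806152)
```

View pics/k.png

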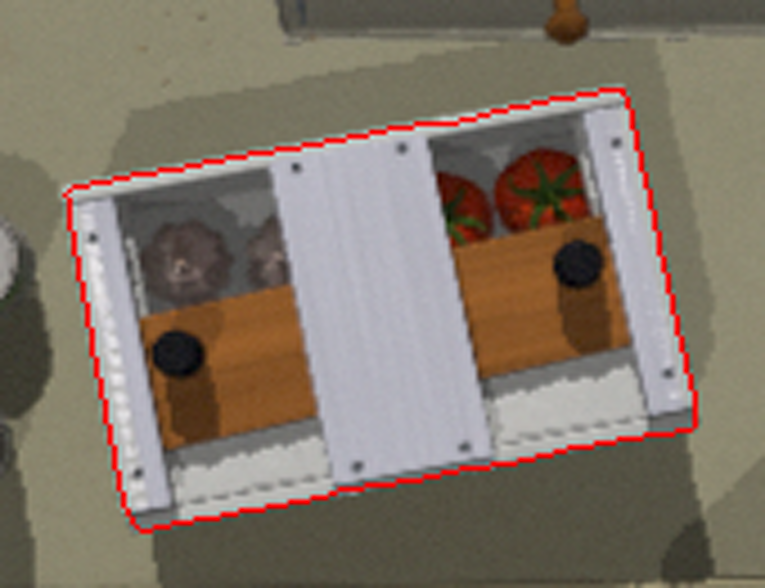

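jog_arm --rows "0 0.19 -0.41 0 0 0 0;0 0.19 -0.41 0 0 0 0;0 0.19 -0.41 0 0 0 0;0 0.19 -0.41 0 0 0 0;0 0.19 -0.41 0 0 0 0;0 0.19 -0.41 0 0 0 0;0 0.737 -0.94 0 0 0 0.284;0 0.737 -0.94 0 0 0 0.284;0 0.737 -0.94 0 0 0 0.284;0 0.737 -0.94 0 0 0 0.284;0 0.737 -0.94 0 0 0 0.284;0 0.737 -0.94 0 0 0 0.284;0 0.737 -0.94 0 0 0 0.284;0 0.737 -0.94 0 0 0 0.284;0 0.737 -0.94 0 0 0 0.284;0 0.737 -0.94 0 0 0 0.284;0 0.737 -0.94 0 0 0 0.284;0 0.737 -0.94 0 0 0 0.284;0 0.737 -0.94 0 0 0 0.284;0 0.737 -0.94 0 0 0 0.284"

```text
time_s: 2.67
position: [0.3995, -0.0005, 0.2446]
tcp_rot: [[0.985, 0.174, -0.0], [0.174, -0.985, -0.0], [-0.0, 0.0, -1.0]]
force: [-0.1, -0.6, -0.2]
opening: 0.003
grasp_force: 0.0
```

```bash
cat >> h.py <<'E'
C=np.array([.5717,.2071]);A=np.deg2rad(10.13);K=np.array([[np.cos(A),-np.sin(A)],[np.sin(A),np.cos(A)]])
def kf(w): return np.round((np.array(w)[:2]-C)@K*1000,1)
def st():
    s=bot.read_state();R=s['tcp_rot']
    print('t',round(s['time_s'],2),'tcp k(mm)',kf(s['position']),'z',round(s['position'][2],4),'yaw',round(np.degrees(np.arctan2(R[1,0],R[0,0])),2),'tilt',np.round(R[:2,2],4),'F',np.round(s['force'],1),'op',round(s['opening'],2));return s
E
python3 - <<'E'
from h import *
s=st();print(s['joint_positions'])
for c in ['top','scene']:
    p=capture(c)
    for n in ['left_knob','right_knob']: print(c,n,[(kf(d['point']),round(d['conf'],2)) for d in spot_point(n,p)[:1]])
E
```

```text
t 2.67 tcp k(mm) [-206. -174.] z 0.2446 yaw 10.0 tilt [-0.0002 -0.0003] F [-0.1 -0.6 -0.2] op 0.0
[-1.61847194e+01  1.27950318e+01  1.12530155e+02 -2.19688943e-02
  5.46825185e+01  6.38264341e+01]
top left_knob [(array([ -6.1, 114.4]), 0.73)]
top right_knob [(array([   0.5, -113.6]), 0.61)]
scene left_knob [(array([ -2.7, 112.2]), 0.91)]
scene right_knob [(array([   4.4, -114.5]), 0.68)]
```

jog_arm --rows "0 0.312 -0.574 0 0 0 0;0 0.312 -0.574 0 0 0 0;0 0.312 -0.574 0 0 0 0;0 0.312 -0.574 0 0 0 0;0 0.312 -0.574 0 0 0 0;0 0.312 -0.574 0 0 0 0;0 0.312 -0.574 0 0 0 0;0 0.312 -0.574 0 0 0 0;0 0.312 -0.574 0.1 0 0 0;0 0.312 -0.574 0.229 0 0 0;0 0.312 -0.574 0.229 0 0 0;0 0.312 -0.574 0.229 0 0 0;0 0.335 -0.574 0.229 0 0 0;0 0.345 -0.574 0.229 0 0 0;0 0.352 -0.574 0.229 0 0 0;0 0.359 -0.574 0.229 0 0 0;0 0.366 -0.574 0.229 0 0 0;0 0.373 -0.574 0.229 0 0 0;0 0.38 -0.574 0.229 0 0 0;0 0.38 -0.574 0.229 0 0 0"

```text
time_s: 4.63
position: [0.5364, 0.3167, 0.131]
tcp_rot: [[0.984, 0.176, 0.0], [0.176, -0.984, 0.0], [0.0, -0.0, -1.0]]
force: [-3.5, -0.0, 2.6]
opening: 0.004
grasp_force: 1.8
```

```bash
cat >> h.py <<'E'
def look():
    st()
    for c in ['top','scene']:
        p=capture(c)
        for n in ['left_knob','right_knob']: print(c,n,[(kf(d['point']).tolist(),round(d['conf'],2)) for d in spot_point(n,p)[:1]])
    return p
E
python3 - <<'E'
from h import *
save(look(),'s1')
E
```

```text
t 4.63 tcp k(mm) [-15.4 114.1] z 0.131 yaw 10.12 tilt [0.0001 0.0002] F [-3.5 -0.   2.6] op 0.0
top left_knob []
top right_knob [([0.3, -113.2], 0.75)]
scene left_knob [([13.1, 115.1], 0.91)]
scene right_knob [([4.0, -114.4], 0.69)]
```

View pics/s1.png

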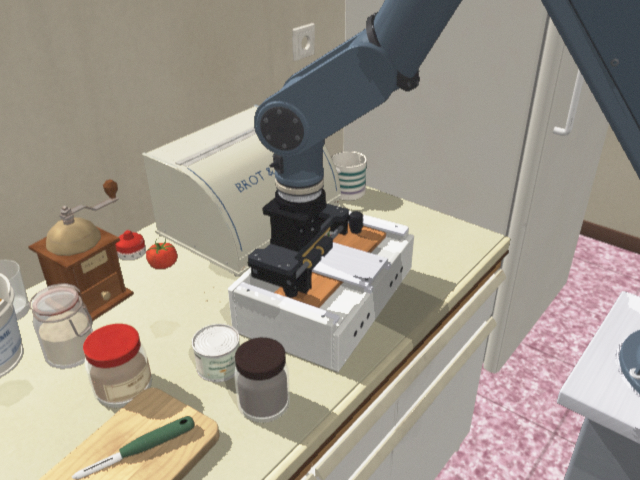

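jog_arm --rows "0 -0.05 0 0 0 0 0;0 -0.05 0.454 0 0 0 0;0 -0.05 0.454 0 0 0 0;0 -0.05 0.454 0 0 0 0;0 -0.05 0.454 0 0 0 0;0 -0.05 0.454 0 0 0 0;0 -0.05 0.454 0 0 0 0;0 -0.05 0.454 0 0 0 0;0 -0.03 0.454 0 0 0 0;0 -0.02 0.454 0 0 0 0;0 -0.01 0.454 0 0 0 0;0 -0.004 0.454 0 0 0 0;0 0.002 0.454 0 0 0 0;0 0.008 0.454 0 0 0 0;0 0.014 0.454 0 0 0 0;0 0.02 0.454 0 0 0 0;0 0.02 0.454 0 0 0 0"

```text
time_s: 6.35
position: [0.5872, 0.0952, 0.13]
tcp_rot: [[0.984, 0.176, 0.002], [0.176, -0.984, 0.0], [0.002, 0.0, -1.0]]
force: [-0.9, -0.5, -0.7]
opening: 0.007
grasp_force: 0.6
```

```bash
python3 -c "
from h import *
look()"
```

```text
t 6.35 tcp k(mm) [  -4.4 -112.9] z 0.13 yaw 10.13 tilt [0.0018 0.0003] F [-0.9 -0.5 -0.7] op 0.01
top left_knob [([6.6, 117.1], 0.67)]
top right_knob []
scene left_knob [([11.1, 112.5], 0.81)]
scene right_knob [([25.9, -108.6], 0.97)]
```

jog_arm --rows "0 -0.05 0 0 0 0 0;0 -0.05 -0.454 0 0 0 0;0 -0.05 -0.454 0 0 0 0;0 -0.05 -0.454 0 0 0 0;0 -0.05 -0.454 0 0 0 0;0 -0.05 -0.454 0 0 0 0;0 -0.05 -0.454 0 0 0 0;0 -0.05 -0.454 0 0 0 0;0 -0.03 -0.454 0 0 0 0;0 -0.022 -0.454 0 0 0 0;0 -0.016 -0.454 0 0 0 0;0 -0.01 -0.454 0 0 0 0;0 -0.004 -0.454 0 0 0 0;0 0.002 -0.454 0 0 0 0;0 0.008 -0.454 0 0 0 0;0 0.014 -0.454 0 0 0 0;0 0.02 -0.454 0 0 0 0;0 0.026 -0.454 0 0 0 0;0 0.026 -0.454 0 0 0 0"

```text
time_s: 8.23
position: [0.5587, 0.319, 0.1299]
tcp_rot: [[0.985, 0.173, -0.003], [0.173, -0.985, -0.0], [-0.003, -0.0, -1.0]]
force: [-4.5, -0.2, 1.8]
opening: 0.004
grasp_force: 2.0
```

```bash
python3 -c "
from h import *
look()"
```

```text
t 8.23 tcp k(mm) [  6.9 112.5] z 0.1299 yaw 9.96 tilt [-0.0033 -0.0004] F [-4.5 -0.2  1.8] op 0.0
top left_knob []
top right_knob [([15.8, -117.1], 0.68)]
scene left_knob [([35.1, 110.2], 0.8)]
scene right_knob [([19.8, -113.4], 0.72)]
```

jog_arm --rows "0 -0.05 0 0 0 0 0;0 -0.055 0.454 0 0 0 0;0 -0.055 0.454 0 0 0 0;0 -0.055 0.454 0 0 0 0;0 -0.055 0.454 0 0 0 0;0 -0.055 0.454 0 0 0 0;0 -0.055 0.454 0 0 0 0;0 -0.055 0.454 0 0 0 0;0 -0.04 0.454 0 0 0 0;0 -0.028 0.454 0 0 0 0;0 -0.02 0.454 0 0 0 0;0 -0.014 0.454 0 0 0 0;0 -0.008 0.454 0 0 0 0;0 -0.002 0.454 0 0 0 0;0 0.004 0.454 0 0 0 0;0 0.01 0.454 0 0 0 0;0 0.016 0.454 0 0 0 0;0 0.022 0.454 0 0 0 0;0 0.022 0.454 0 0 0 0"

```text
time_s: 10.12
position: [0.6107, 0.1, 0.1299]
tcp_rot: [[0.984, 0.176, 0.002], [0.176, -0.984, 0.001], [0.002, -0.001, -1.0]]
force: [-3.5, 1.3, 0.8]
opening: 0.005
grasp_force: 1.1
```

```bash
python3 -c "
from h import *
look()"
```

```text
t 10.12 tcp k(mm) [  19.6 -112.3] z 0.1299 yaw 10.14 tilt [0.0016 0.0009] F [-3.5  1.3  0.8] op 0.0
top left_knob [([28.8, 114.4], 0.9)]
top right_knob [([-4.1, 1.4], 0.17)]
scene left_knob [([31.8, 112.1], 0.63)]
scene right_knob [([50.3, -110.7], 0.71)]
```

jog_arm --rows "0 -0.05 0 0 0 0 0;0 -0.055 -0.454 0 0 0 0;0 -0.055 -0.454 0 0 0 0;0 -0.055 -0.454 0 0 0 0;0 -0.055 -0.454 0 0 0 0;0 -0.055 -0.454 0 0 0 0;0 -0.055 -0.454 0 0 0 0;0 -0.055 -0.454 0 0 0 0;0 -0.04 -0.454 0 0 0 0;0 -0.028 -0.454 0 0 0 0;0 -0.02 -0.454 0 0 0 0;0 -0.014 -0.454 0 0 0 0;0 -0.008 -0.454 0 0 0 0;0 -0.002 -0.454 0 0 0 0;0 0.004 -0.454 0 0 0 0;0 0.01 -0.454 0 0 0 0;0 0.016 -0.454 0 0 0 0;0 0.022 -0.454 0 0 0 0;0 0.022 -0.454 0 0 0 0"

```text
time_s: 12.0
position: [0.5805, 0.3228, 0.1299]
tcp_rot: [[0.985, 0.173, -0.003], [0.173, -0.985, -0.001], [-0.003, 0.0, -1.0]]
force: [-4.1, -0.6, 3.2]
opening: 0.01
grasp_force: 2.1
```

```bash
python3 -c "
from h import *
look()"
```

```text
t 12.0 tcp k(mm) [ 29.  112.4] z 0.1299 yaw 9.98 tilt [-0.003  -0.0007] F [-4.1 -0.6  3.2] op 0.01
top left_knob []
top right_knob [([-1.7, 1.4], 0.71)]
scene left_knob [([55.1, 110.7], 0.79)]
scene right_knob [([45.9, -113.3], 0.72)]
```

jog_arm --rows "0 -0.05 0 0 0 0 0;0 -0.055 0.454 0 0 0 0;0 -0.055 0.454 0 0 0 0;0 -0.055 0.454 0 0 0 0;0 -0.055 0.454 0 0 0 0;0 -0.055 0.454 0 0 0 0;0 -0.055 0.454 0 0 0 0;0 -0.055 0.454 0 0 0 0;0 -0.04 0.454 0 0 0 0;0 -0.028 0.454 0 0 0 0;0 -0.02 0.454 0 0 0 0;0 -0.014 0.454 0 0 0 0;0 -0.008 0.454 0 0 0 0;0 -0.002 0.454 0 0 0 0;0 0.004 0.454 0 0 0 0;0 0.01 0.454 0 0 0 0;0 0.014 0.454 0 0 0 0;0 0.016 0.454 0 0 0 0;0 0.016 0.454 0 0 0 0"

```text
time_s: 13.88
position: [0.6275, 0.1039, 0.1298]
tcp_rot: [[0.984, 0.177, -0.002], [0.177, -0.984, 0.001], [-0.002, -0.001, -1.0]]
force: [-4.5, -0.0, 3.2]
opening: 0.005
grasp_force: 2.3
```

```bash
python3 -c "
from h import *
look()"
```

```text
t 13.88 tcp k(mm) [  36.8 -111.5] z 0.1298 yaw 10.2 tilt [-0.0021  0.0008] F [-4.5 -0.   3.2] op 0.0
top left_knob [([53.5, 118.8], 0.95)]
top right_knob []
scene left_knob [([56.1, 110.4], 0.88)]
scene right_knob [([64.7, -113.1], 0.7)]
```

jog_arm --rows "0 -0.05 0 0 0 0 0;0 -0.055 -0.454 0 0 0 0;0 -0.055 -0.454 0 0 0 0;0 -0.055 -0.454 0 0 0 0;0 -0.055 -0.454 0 0 0 0;0 -0.055 -0.454 0 0 0 0;0 -0.055 -0.454 0 0 0 0;0 -0.055 -0.454 0 0 0 0;0 -0.04 -0.454 0 0 0 0;0 -0.028 -0.454 0 0 0 0;0 -0.02 -0.454 0 0 0 0;0 -0.014 -0.454 0 0 0 0;0 -0.009 -0.454 0 0 0 0;0 -0.004 -0.454 0 0 0 0;0 0 -0.454 0 0 0 0;0 0.003 -0.454 0 0 0 0;0 0.006 -0.454 0 0 0 0;0 0.007 -0.454 0 0 0 0;0 0.007 -0.454 0 0 0 0"

```text
time_s: 15.77
position: [0.5908, 0.3248, 0.1299]
tcp_rot: [[0.985, 0.174, -0.005], [0.174, -0.985, -0.001], [-0.005, 0.0, -1.0]]
force: [-5.4, -0.3, 4.1]
opening: 0.0
grasp_force: 2.5
```

```bash
python3 -c "
from h import *
look()"
```

```text
t 15.77 tcp k(mm) [ 39.5 112.5] z 0.1299 yaw 9.99 tilt [-0.0049 -0.0012] F [-5.4 -0.3  4.1] op 0.0
top left_knob []
top right_knob [([59.5, -118.6], 0.68)]
scene left_knob [([64.0, 111.5], 0.66)]
scene right_knob [([66.2, -112.8], 0.79)]
```

jog_arm --rows "0 0.002 0 0 0 0 0;0 0.004 0 0 0 0 0;0 0.006 0 0 0 0 0;0 0.006 0 0 0 0 0"

```text
time_s: 16.4
position: [0.5915, 0.3249, 0.1299]
tcp_rot: [[0.985, 0.174, -0.01], [0.174, -0.985, -0.003], [-0.01, 0.001, -1.0]]
force: [-8.9, -1.4, 7.4]
opening: 0.006
grasp_force: 4.6
```

jog_arm --rows "0 -0.05 0 0 0 0 0;0 -0.06 0.454 0 0 0 0;0 -0.06 0.454 0 0 0 0;0 -0.06 0.454 0 0 0 0;0 -0.06 0.454 0 0 0 0;0 -0.06 0.454 0 0 0 0;0 -0.06 0.454 0 0 0 0;0 -0.06 0.454 0 0 0 0;0 -0.04 0.454 0 0 0 0;0 -0.025 0.454 0 0 0 0;0 -0.018 0.454 0 0 0 0;0 -0.014 0.454 0 0 0 0;0 -0.01 0.454 0 0 0 0;0 -0.006 0.454 0 0 0 0;0 -0.002 0.454 0 0 0 0;0 0 0.454 0 0 0 0;0 0.002 0.454 0 0 0 0;0 0.004 0.454 0 0 0 0;0 0.004 0.454 0 0 0 0"

```text
time_s: 17.98
position: [0.6318, 0.1038, 0.1296]
tcp_rot: [[0.984, 0.178, -0.012], [0.178, -0.984, -0.002], [-0.012, -0.0, -1.0]]
force: [-10.3, -2.8, 6.0]
opening: 0.004
grasp_force: 4.6
```

```bash
python3 -c "
from h import *
look()"
```

```text
t 17.98 tcp k(mm) [  41.  -112.3] z 0.1296 yaw 10.23 tilt [-0.0116 -0.0019] F [-10.3  -2.8   6. ] op 0.0
top left_knob [([64.9, 116.4], 0.7)]
top right_knob []
scene left_knob [([65.8, 107.6], 0.59)]
scene right_knob [([71.2, -111.5], 0.64)]
```

jog_arm --rows "0 -0.05 0 0 0 0 0;0 -0.06 -0.454 0 0 0 0;0 -0.06 -0.454 0 0 0 0;0 -0.06 -0.454 0 0 0 0;0 -0.06 -0.454 0 0 0 0;0 -0.06 -0.454 0 0 0 0;0 -0.06 -0.454 0 0 0 0;0 -0.06 -0.454 0 0 0 0;0 -0.04 -0.454 0 0 0 0;0 -0.025 -0.454 0 0 0 0;0 -0.018 -0.454 0 0 0 0;0 -0.014 -0.454 0 0 0 0;0 -0.01 -0.454 0 0 0 0;0 -0.006 -0.454 0 0 0 0;0 -0.002 -0.454 0 0 0 0;0 0 -0.454 0 0 0 0;0 0.002 -0.454 0 0 0 0;0 0.004 -0.454 0 0 0 0;0 0.006 -0.454 0 0 0 0;0 0.006 -0.454 0 0 0 0"

```text
time_s: 19.95
position: [0.5919, 0.3258, 0.1297]
tcp_rot: [[0.984, 0.175, -0.019], [0.175, -0.984, -0.005], [-0.019, 0.002, -1.0]]
force: [-15.4, -3.0, 10.9]
opening: 0.006
grasp_force: 7.8
```

```bash
python3 -c "
from h import *
look()"
```

```text
t 19.95 tcp k(mm) [ 40.8 113.3] z 0.1297 yaw 10.1 tilt [-0.0188 -0.0054] F [-15.4  -3.   10.9] op 0.01
top left_knob []
top right_knob [([62.5, -115.9], 0.65)]
scene left_knob [([65.9, 111.2], 0.85)]
scene right_knob [([68.4, -111.4], 0.97)]
```

jog_arm --rows "0 -0.06 0 0 0 0 0;0 -0.06 0 -0.1 0 0 0;0 -0.06 0 -0.25 0 0 0;0 -0.06 0 -0.25 0 0 0;0 -0.4 0.2 -0.25 0 0 0;0 -0.4 0.2 -0.25 0 0 0;0 -0.4 0.2 -0.25 0 0 0;0 -0.4 0.2 -0.25 0 0 0;0 -0.4 0.2 -0.25 0 0 0;0 -0.4 0.2 -0.25 0 0 0;0 -0.4 0.2 -0.25 0 0 0"

```text
time_s: 21.17
position: [0.4197, 0.1933, 0.2555]
tcp_rot: [[0.985, 0.174, 0.001], [0.174, -0.985, 0.0], [0.001, 0.0, -1.0]]
force: [0.1, 0.3, 0.1]
opening: 0.002
grasp_force: 0.0
```

```bash
python3 -c "
from h import *
look()
p=capture('top');N=['mug','coffee_jar','tin'];pts(p,N);q=capture('scene');pts(q,N)
a=cv2.resize(p['pixels'][205:345,215:385],(600,500),interpolation=2);b=cv2.resize(q['pixels'][190:370,220:420],(600,540),interpolation=2)
cv2.imwrite('pics/f1.png',a[:,:,::-1]);cv2.imwrite('pics/f2.png',b[:,:,::-1])"
```

```text
t 21.17 tcp k(mm) [-152.1   13.1] z 0.2555 yaw 10.01 tilt [0.0009 0.0001] F [0.1 0.3 0.1] op 0.0
top left_knob [([66.2, 117.2], 0.96)]
top right_knob [([63.7, -116.1], 0.78)]
scene left_knob [([66.3, 111.1], 0.73)]
scene right_knob [([68.5, -113.6], 0.63)]
mug [([0.7836, -0.1255, -0.0022], 0.67)]
coffee_jar [([0.4958, 0.4666, 0.0005], 0.56)]
tin [([0.6065, 0.4526, -0.0032], 0.95)]
mug [([0.786, -0.1234, 0.0019], 0.6)]
coffee_jar [([0.4922, 0.4627, -0.0011], 0.62)]
tin [([0.6079, 0.4502, -0.0034], 0.94)]
```

View pics/f1.png

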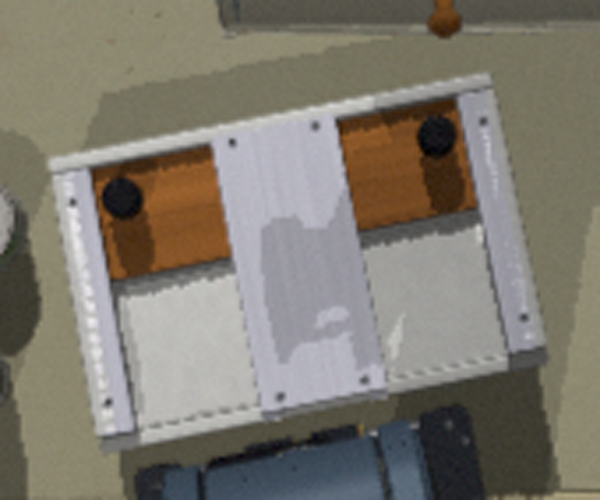

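View pics/f2.png

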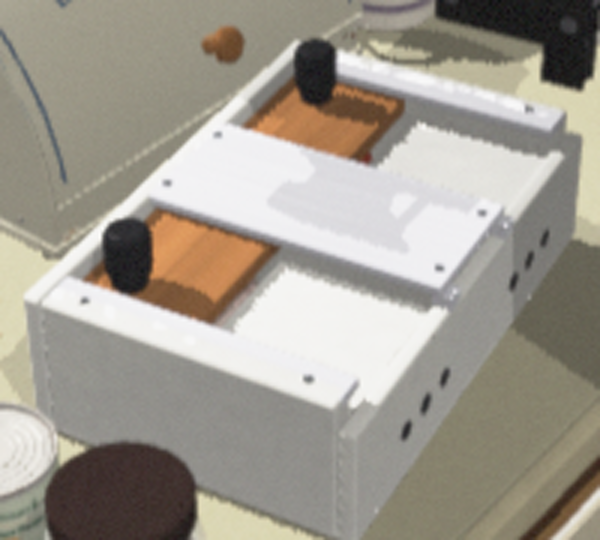

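```bash
python3 -c "
from rig import bot
print(bot.hand_in())"
```

```text
the job is handed in; nothing more can be done
None
```

The lid is closed: both ends stopped against the back wall at the expected home position, with wrist readings under 20 N at the end of every push. The mug, coffee jar and tin show no movement in the final pictures. I handed the job in after about 21 s of the allowed 72 s, with the arm clear of everything; the hand-in returned no verdict.

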